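# Hold the sprung pointer rod at its length mark over a seated tube

### The arm

A 6-joint arm with a two-finger parallel gripper is mounted at the origin on the work surface. World frame = base frame: x ahead of the robot, y to its left, z up, the work surface at z = 0. Lengths are in m, angles in rad, forces in N, time in s.
With the tool pointing down it reaches from about 0.325 to 0.9 m from the base axis. Payload 3.5 kg.
Tool frame: the origin (TCP) lies on the front face of the gripper's body, between the roots of the fingers; the fingertips stand tips_ahead ahead of it and the grasp point (between the pads) lies 54 mm ahead of it (tips_ahead is the distance from the TCP to the fingertips, in m); z points along the fingers, y is the line along which they close (so a half turn about z gives the same grasp; the last joint's range is limited). The gripper opens to 85 mm and grips with 20 to 120 N. Pads are 22 mm wide; open, the fingers measure 114 mm over their backs; the gripper's body (76 mm by 85 mm) begins 54 mm behind the grasp point. The pads swing forward as they close: fully open they stand 13 mm farther back than shut.
Start: joints at [-1.259, 0.276, -0.026, 1.268, 0, 1.467], TCP at [0.252, -0.572, 0.304] pointing down, gripper open.
Joint ranges: [-3.12, 3.12], [-0.85, 1.88], [-1.08, 1.24], [-1.95, 2.15], [-1.57, 1.53], [-3.14, 3.14]. Speed limits (rad/s): [2.57, 2.57, 3.14, 3.14, 3.14, 3.14].

### API

Orientations are given as a unit quaternion [x, y, z, w].
In Python, from rig import get_state, capture, sign_off, tips_ahead gives the robot as it stands.
- The arm moves only by the shell command python3 -m inch 'ROWS' [FORCE]. ROWS is JSON, one flat list of numbers, 7 for each row, row after row: the turn, a rotation vector about the world's x, y, z in rad, then the shift along the world's x, y, z in cm, then the opening in per cent of the stroke, from 0 (shut) to 100 (fully open). A call has exactly 5 rows; each row shifts and turns the commanded pose from where the row before left it; what a row does not reach is not made up. A row lasts 1/10 s, in which the tool goes at most 50 mm and 8.59 degrees, less where a joint would pass 70% of its speed; a pose out of reach is approached as far as the arm can. A call is refused whole if a number of a shift passes 5 or a number of a turn 0.15, either way. A call with a gripper value outside its range is refused whole. The fingers move at their own pace and stop on an object; FORCE is the grip in N (left out, the last holds). Time passes only in rows, so rows that do not move let the fingers close, or fill a call up. It gives the time, the measured TCP pose, the force, the opening and the grip force at its end, in the units of the state.
- get_state(): the state, without advancing time (a new reading comes with each control period).
- capture(name): name is "scene" or "top" or "wrist"; returns a dict with "color" (480x640x3 uint8, blue, green, red), "fx", "fy", "cx", "cy" (pixels), "distortion" ([k1, k2, p1, p2, k3] as OpenCV has them; the pictures are not rectified), "camera_from_world" (4x4, takes a point from world to camera coordinates). Camera axes: x right, y down, z forward; pixel columns grow to the right and rows downward; lengths in m; the calibration is good to about 2 mm. A picture is of the moment at which its call begins. There is no depth.
- sign_off(): hands the job in; it is judged then, once.
The state is a dict: "time_s": time; "joints": joint angles; "joint_vel": joint speeds; "tau": joint torques, N m; "position": TCP position; "orientation": TCP orientation; "ft_force": force on the tool from outside, world axes, zero at the start; "wrist_torque": the same for the moment, N m; "opening": finger opening in m; "finger_force": force on a finger pad.
Only numpy, scipy, OpenCV 4.12 (cv2) and the standard library are available. Lean on these libraries where they do the work, as an engineer would, in place of code of your own. Each camera call takes 0.05 s, during which the arm holds its last target. There are 200 camera calls.

### The job

Lay the square steel tube in the two raised blue saddles of the marking-out gauge, seated down in both and roughly centred along its length between them, and let go of it. Then take the sprung pointer rod by its upright knob, pull it out until the red pointer stands over the orange length mark, and finish while still gripping the knob and holding the pointer still there, so that the tube can be scribed. The tube must stay seated in its saddles, and leave the spray can, the jar and the bearing where they are.

Things in the scene. Friction and masses are not known exactly. Their poses are not given: they have to be found in the camera images.
- gauge: Marking-out gauge, fixed; place and yaw vary. Origin on the bench straight under the knob's home place; +y is the pull direction, z up. Light grey base 12 mm thick, x -110 to 80, y -215 to 155 mm. Grey barrel with the sprung rod: axis at x=0, 100 mm up, y -237 to -69 mm, at most 36 mm across. Scale rail at x=55 mm, 22 mm wide, y -20 to 155 mm, top 82 mm up.
- saddles (a point): Midway between the two blue saddles at slot-floor level: x=-75, y=85, z=55 mm in the gauge's frame, same axes. Saddles: narrow posts 12 mm thick, 45 mm either side of this point along y. Slots about 24 mm wide hold the tube along the gauge's y; flared cheeks end 18 mm above the floor. A seated tube's centre is 10 mm above this point.
- tube_centre (a point): Centre of the square steel tube (20 x 20 mm section, 150 mm long, about 0.2 kg, black end caps), half-way up. It lies on the bench, its length along its x axis, z up. Either end may point either way.
- tube: The same square steel tube; origin at the centre of its underside.
- knob (a point): Upright black knob with an orange band on the rod's outer end: round post 18 mm across, from 106 to 164 mm above the bench, free all round above 112 mm. Origin: grip point on its axis, 140 mm above the bench; at the gauge's x=y=0 when home. Moves with the rod along the gauge's y.
- rod (a joint): How far the telescoping rod is pulled out along the gauge's +y, in m: 0 home (drawn in), stop at 0.135. An inner spring draws it back with 3 N at 0 plus 60 N per m (about 8 to 10 N at the mark): it returns home if let go.
- pointer (a point): Red pointer tip over the scale, on the rod's cross arm: 55 mm to the gauge's +x side of the knob, 100 mm above the bench, at the same place along the gauge's y as the knob. The arm's other end passes about 22 mm above a seated tube.
- mark: Orange length mark, a fixed block on the scale rail, 36 x 10 mm (10 along the gauge's y), 8 mm high; origin under its centre, axes as the gauge's. At 70 to 115 mm along the gauge's y, varying. The pointer passes above it and is at the mark when both have the same place along the gauge's y.
- spray: Spray can, 56 mm across, 150 mm high, loose bystander; origin under its centre.
- bearing: Bearing ring, 52 mm across, 16 mm high, loose bystander; origin under its centre.
- jar: Jar with a red lid, 70 mm across, 85 mm high, loose bystander; origin under its centre.
Mind the look-alikes: they are no part of the job. Of the things shaped like the tube, the steel one is meant.

How it is judged:
By the outcome, as a careful person would: the job done as asked, in the order asked, and still so for the second after the job is handed in, while the arm keeps its last pose, push and grip.
It also fails if it takes over 54 s, if anything falls off the work surface, if the arm or the gripper's body presses on something with over 40 N, if the wrist force passes 120 N, or if a joint passes its speed limit or range.

## Working session

There is one attempt and no reset: what is moved stays moved. The work goes in short steps, Python scripts to look and compute and a shell command to move; the robot and the scene stay as the last step left them, time stands still between calls to the robot, and variables do not carry over. Pictures are saved under pics/ and viewed, at most 10 in all, crops included, and the job is handed in when it is done.

```bash
ls; mkdir -p pics; python3 - <<'E'
from rig import *
import cv2
print(get_state(), tips_ahead)
for n in("scene","top"):
    c=capture(n); cv2.imwrite(f"pics/{n}0.png",c["color"]); print(n,c["fx"],c["distortion"],c["camera_from_world"].tolist() if hasattr(c["camera_from_world"],'tolist') else c["camera_from_world"])
E
```

```text
pics
{'time_s': 0.0, 'joints': array([-1.25937417e+00,  2.77127753e-01, -2.78684942e-02,  1.26798334e+00,
        1.31205033e-05,  1.46737535e+00]), 'joint_vel': array([-4.18046631e-05,  1.04968122e-03, -4.35290384e-04, -5.50393144e-04,
        3.74498651e-04,  1.28968361e-03]), 'tau': array([ 1.23717873e-04, -4.45501757e+01,  2.95207250e+01,  1.63994572e-02,
       -6.56449265e-05,  2.93344591e-06]), 'position': array([ 0.25169894, -0.57141575,  0.3027686 ]), 'orientation': array([ 9.78564581e-01,  2.05937292e-01, -1.06800849e-04, -1.08641307e-03]), 'ft_force': array([-0.36909567,  0.0019773 ,  0.14987681]), 'wrist_torque': array([ 0.01295426, -0.01154128,  0.00534627]), 'finger_force': 0.0, 'opening': 0.08546604291590289} 0.0726
scene 480.02689077624063 [0.03653265 0.         0.         0.         0.        ] [[-0.647180824292264, 0.762331871858022, 0.002664173010528471, 0.3725140040362904], [0.5279227927177876, 0.450695166247134, -0.7198412269733653, -0.1876844162366955], [-0.549958639897072, -0.4644609609761757, -0.694133639965425, 1.7190545084834323], [0.0, 0.0, 0.0, 1.0]]
top 619.8444026550688 [-0.116735  0.        0.        0.        0.      ] [[0.02732848582669736, -0.999509016552572, 0.01532578521741494, -0.06808453630807967], [-0.9897316354274615, -0.029206626756507093, -0.13992234556205993, 0.5270389428604753], [0.14030126049505912, -0.011344548629911109, -0.9900438664624315, 1.8563095756142045], [0.0, 0.0, 0.0, 1.0]]
```

View pics/top0.png

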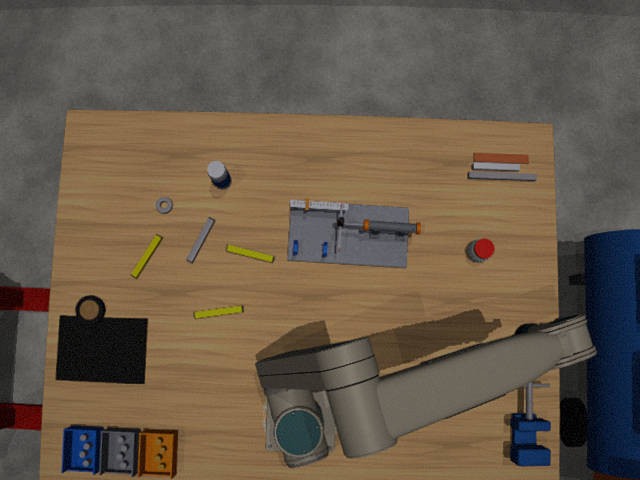

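View pics/scene0.png

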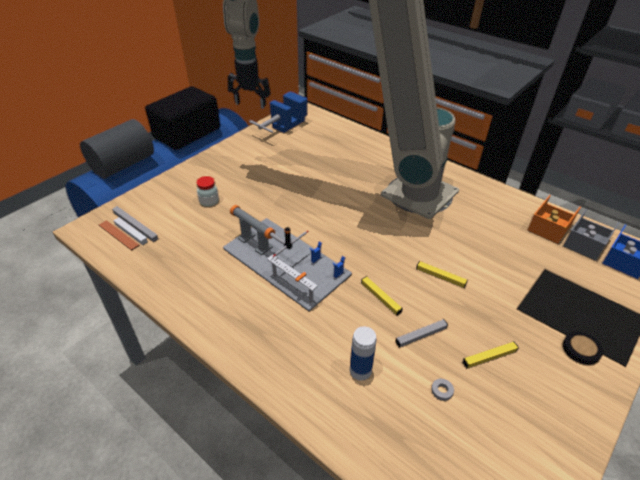

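The top view shows the steel tube from (211,219) to (190,261), the gauge base spanning (289–411, 200–267), the saddles at (296,247) and (325,249), the knob near (340,222) and the orange mark near (307,203). The scene view agrees with this. I'll refine these with a crop.

```bash
cat > h.py <<'E'
import numpy as np, cv2
from rig import *
def ray(c,uv):
    K=np.array([[c["fx"],0,c["cx"]],[0,c["fy"],c["cy"]],[0,0,1]])
    p=cv2.undistortPoints(np.array(uv,float).reshape(-1,1,2),K,np.array(c["distortion"])).reshape(-1,2)
    T=np.array(c["camera_from_world"]);R=T[:3,:3];o=-R.T@T[:3,3]
    return o,np.c_[p,np.ones(len(p))]@R
def onplane(c,uv,z):
    o,d=ray(c,uv); return o+d*((z-o[2])/d[:,2])[:,None]
def proj(c,P):
    T=np.array(c["camera_from_world"]);K=np.array([[c["fx"],0,c["cx"]],[0,c["fy"],c["cy"]],[0,0,1]])
    return cv2.projectPoints(np.array(P,float).reshape(-1,1,3),cv2.Rodrigues(T[:3,:3])[0],T[:3,3],K,np.array(c["distortion"]))[0].reshape(-1,2)
E
python3 - <<'E'
from h import *
c=capture("top");im=c["color"]
a=cv2.resize(im[190:280,170:430],None,fx=3,fy=3,interpolation=cv2.INTER_CUBIC)
s=capture("scene");b=cv2.resize(s["color"][195:350,215:465],None,fx=2,fy=2,interpolation=cv2.INTER_CUBIC)
o=np.zeros((a.shape[0]+b.shape[0],780,3),np.uint8);o[:a.shape[0]]=a;o[a.shape[0]:,:b.shape[1]]=b
cv2.imwrite("pics/crop.png",o);print(o.shape)
hsv=cv2.cvtColor(im,cv2.COLOR_BGR2HSV)
for n,m in (("blue",cv2.inRange(hsv,(105,120,40),(130,255,255))),("orange",cv2.inRange(hsv,(5,190,120),(18,255,255)))):
    k,l,st,ce=cv2.connectedComponentsWithStats(m)
    for i in range(1,k):
        if 280<ce[i][0]<430 and 190<ce[i][1]<280: print(n,st[i],ce[i])
E
```

```text
(580, 780, 3)
blue [293 240   5  15  64] [295.15625 247.15625]
blue [323 242   5  15  57] [324.59649123 249.07017544]
orange [306 198   3  11  19] [307. 203.]
orange [364 220   5   9  36] [366.05555556 223.88888889]
orange [417 223   4  10  36] [418.44444444 227.5       ]
```

View pics/crop.png

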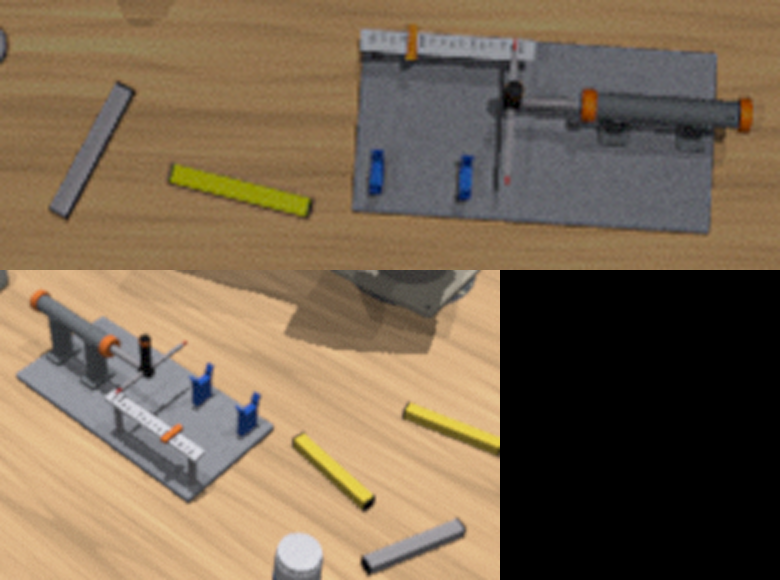

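The crop shows the tube's ends at about (126,86) and (60,213), plus three base corners, the saddles, the knob, the barrel rings and the orange mark at (412,43). Next I'll fit the gauge pose.

```bash
python3 - <<'E'
from h import *
from scipy.optimize import least_squares
c=capture("top");s=capture("scene")
f=lambda u,v:(u/3+170-1/3,v/3+190-1/3)
g=lambda u,v:(u/2+215-.25,(v-270)/2+195-.25)
P=[(c,f(716,54),(-0,0,0))]
top=[(f(716,54),(.080,-.215,.012)),(f(709,232),(-.110,-.215,.012)),(f(353,211),(-.110,.155,.012)),
((366,223.9),(0,-.073,.105)),((418.4,227.5),(0,-.233,.105)),((295.2,247.2),(-.075,.130,.065)),((324.6,249.1),(-.075,.040,.065)),(f(514,86),(0,0,.164)),(f(361,41),(.055,.155,.082)),(f(516,45),(.055,0,.1))]
sc=[(g(190,500),(.080,.155,.012)),(g(273,428),(-.110,.155,.012)),(g(18,376),(.080,-.215,.012)),(g(145,338),(0,0,.164)),(g(117,392),(.055,0,.1))]
def W(q,p):
    p=np.array(p);C,S=np.cos(q[2]),np.sin(q[2]);return np.c_[q[0]+C*p[:,0]-S*p[:,1],q[1]+S*p[:,0]+C*p[:,1],p[:,2]]
def fun(q,which="ts"):
    r=[]
    if "t" in which:r.append(proj(c,W(q,[b for a,b in top]))-[a for a,b in top])
    if "s" in which:r.append(proj(s,W(q,[b for a,b in sc]))-[a for a,b in sc])
    return np.vstack(r).ravel()
for w in("t","s","ts"):
    q=least_squares(fun,[.6,0,0],args=(w,),loss="soft_l1").x;print(w,q.round(4))
print(fun(q).reshape(-1,2).round(1).tolist())
m=onplane(c,[(307,203)],.09);print("mark world",m)
C,S=np.cos(q[2]),np.sin(q[2]);d=m[0,:2]-q[:2];print("mark gauge",C*d[0]+S*d[1],-S*d[0]+C*d[1])
ms=onplane(s,[g(172,432)],.09);d=ms[0,:2]-q[:2];print("mark gauge scene",C*d[0]+S*d[1],-S*d[0]+C*d[1])
print("saddle",W(q,[(-.075,.085,.055)]),"knob",q[:2])
t=onplane(c,[f(117,83),f(134,92),f(51,208),f(67,217)],.018);e=(t[0]+t[1])/2,(t[2]+t[3])/2
print("tube",t.mean(0),np.linalg.norm(e[0]-e[1]),np.arctan2(*(e[0]-e[1])[[1,0]]))
ts=onplane(s,[g(366,562),g(462,527)],.015);print("tube scene",ts.mean(0),np.arctan2(*(ts[0]-ts[1])[[1,0]]))
print("spray",onplane(c,[(217,170)],.15))
E
```

```text
t [ 0.5759 -0.1056 -0.0317]
s [ 0.5785 -0.1004 -0.0361]
ts [ 0.5763 -0.1046 -0.0315]
[[0.2, -0.9], [0.1, -0.0], [-0.8, -0.2], [-1.4, 0.2], [-0.1, -0.1], [-0.3, -0.4], [0.2, -0.5], [-0.0, 0.8], [-0.7, -0.5], [-0.7, 0.1], [-1.3, -0.9], [0.6, -2.2], [-2.2, -1.6], [-0.6, -0.5], [0.6, -0.9]]
mark world [[ 0.63555756 -0.00478705  0.09      ]]
mark gauge 0.056089730443188685 0.10163153060200894
mark gauge scene 0.05545600427149467 0.104436936699818
saddle [[ 0.50400889 -0.01727997  0.055     ]] knob [ 0.57629349 -0.10460085]
tube [0.52549889 0.32229439 0.018     ] 0.14585367846772407 -0.4377121098171368
tube scene [0.52642435 0.32693404 0.015     ] -0.4705688257087211
spray [[0.71411383 0.26075424 0.15      ]]
```

```bash

python3 -m inch '[0,0,0.114,1.37,4.48,0,100,0,0,0.114,1.37,4.48,0,100,0,0,0.114,1.37,4.48,0,100,0,0,0.114,1.37,4.48,0,100,0,0,0.114,1.37,4.48,0,100]' 60
python3 -m inch '[0,0,0.114,1.37,4.48,0,100,0,0,0.114,1.37,4.48,0,100,0,0,0.114,1.37,4.48,0,100,0,0,0.114,1.37,4.48,0,100,0,0,0.114,1.37,4.48,0,100]'
python3 -m inch '[0,0,0.114,1.37,4.48,0,100,0,0,0.114,1.37,4.48,0,100,0,0,0.114,1.37,4.48,0,100,0,0,0.114,1.37,4.48,0,100,0,0,0.114,1.37,4.48,0,100]'
python3 -m inch '[0,0,0.114,1.37,4.48,0,100,0,0,0.114,1.37,4.48,0,100,0,0,0.114,1.37,4.48,0,100,0,0,0.114,1.37,4.48,0,100,0,0,0.114,1.37,4.48,0,100]'
python3 -m inch '[0,0,0,0,0,-3,100,0,0,0,0,0,-3,100,0,0,0,0,0,0,100,0,0,0,0,0,0,100,0,0,0,0,0,0,100]'
python3 - <<'E'
from h import *
c=capture("wrist");cv2.imwrite("pics/w1.png",c["color"]);print(get_state()["joints"])
print(proj(c,[(.526,.324,.02)]))
E
```

```text
time_s: 0.8
position: [0.3205, -0.3462, 0.3039]
orientation: [0.88, 0.475, 0.0, 0.0]
ft_force: [0.7, -0.4, 0.8]
opening: 0.0854
finger_force: 0.0
time_s: 1.3
position: [0.389, -0.1222, 0.3042]
orientation: [0.711, 0.703, 0.0, 0.001]
ft_force: [1.0, -0.9, 1.1]
opening: 0.0854
finger_force: 0.0
time_s: 1.8
position: [0.4575, 0.1021, 0.3042]
orientation: [0.485, 0.875, 0.0, 0.0]
ft_force: [1.4, -0.3, -0.3]
opening: 0.0854
finger_force: 0.0
time_s: 2.3
position: [0.5261, 0.3261, 0.3039]
orientation: [0.219, 0.976, -0.0, 0.0]
ft_force: [0.5, -0.3, 0.1]
opening: 0.0856
finger_force: 0.0
time_s: 2.8
position: [0.5268, 0.3241, 0.2458]
orientation: [0.222, 0.975, 0.001, 0.001]
ft_force: [0.6, 0.6, 0.0]
opening: 0.0859
finger_force: 0.0
[ 4.47055568e-01  2.97806393e-01 -1.22549338e-01  1.14684255e+00
  3.23733229e-05  8.94415380e-01]
[[312.97027308 221.30305551]]
```

View pics/w1.png

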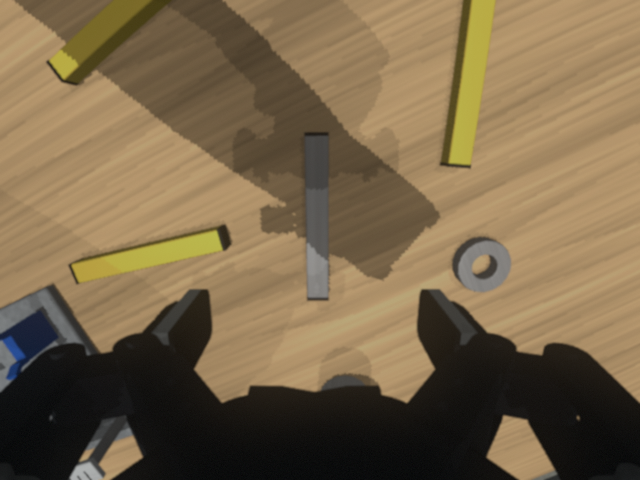

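The tube runs almost vertically from (316,133) to (317,299), with yellow look-alikes around it.

```bash
python3 - <<'E'
from h import *
c=capture("wrist")
t=onplane(c,[(305,134),(328,134),(307,299),(328,299)],.02);e=(t[0]+t[1])/2,(t[2]+t[3])/2
s=get_state();q=s["orientation"]
print(t.mean(0),np.linalg.norm(e[0]-e[1]),np.arctan2(*(e[0]-e[1])[[1,0]]),s["position"],2*np.arctan2(q[1],q[0]),q)
E
```

```text
[0.52812875 0.32720064 0.02      ] 0.14712219568886373 2.7017612126949957 [0.52695992 0.32416929 0.24617115] 2.6942726878939376 [0.22179952 0.97509045 0.00117488 0.00148449]
```

```bash

python3 -m inch '[0,0,0,0.05,0.02,-3,45,0,0,0,0,0,-1.5,45,0,0,0,0,0,-0.3,45,0,0,0,0,0,0,45,0,0,0,0,0,0,45]'
python3 -m inch '[0,0,0,0,0,-0.4,45,0,0,0,0,0,0,45,0,0,0,0,0,0,45,0,0,0,0,0,0,45,0,0,0,0,0,0,45]'
python3 - <<'E'
from h import *
c=capture("scene");p=proj(c,[(.528,.327,.02)])[0].astype(int);print(p)
im=c["color"][p[1]-60:p[1]+40,p[0]-60:p[0]+60];cv2.imwrite("pics/s1.png",cv2.resize(im,None,fx=5,fy=5,interpolation=cv2.INTER_CUBIC))
E
```

```text
time_s: 3.9
position: [0.5285, 0.3276, 0.0873]
orientation: [0.218, 0.976, 0.001, 0.001]
ft_force: [0.7, 0.6, 0.4]
opening: 0.0381
finger_force: 0.0
time_s: 4.4
position: [0.5276, 0.3272, 0.082]
orientation: [0.218, 0.976, 0.0, 0.0]
ft_force: [-0.7, -1.0, -0.5]
opening: 0.0386
finger_force: 0.0
[422 331]
```

View pics/s1.png

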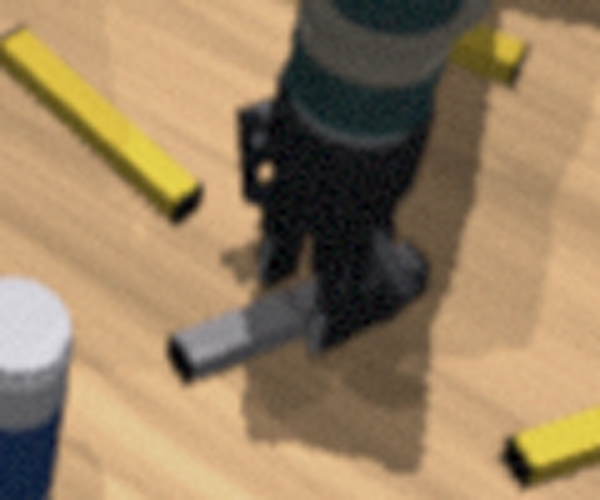

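The fingers straddle the tube with their tips just above the bench and no contact. I'll go down a little and close.

```bash

python3 -m inch '[0,0,0,0,0,-0.4,45,0,0,0,0,0,0,10,0,0,0,0,0,0,10,0,0,0,0,0,0,10,0,0,0,0,0,0,10]' 60
python3 -m inch '[0,0,0,0,0,0,10,0,0,0,0,0,0,10,0,0,0,0,0,0,10,0,0,0,0,0,0,10,0,0,0,0,0,0,10]' 60
```

```text
time_s: 4.95
position: [0.5274, 0.3271, 0.0776]
orientation: [0.218, 0.976, -0.0, -0.0]
ft_force: [0.1, 0.7, -1.9]
opening: 0.0187
finger_force: 61.4
time_s: 5.45
position: [0.5275, 0.3272, 0.0779]
orientation: [0.218, 0.976, -0.0, -0.0]
ft_force: [-0.4, 0.1, -1.3]
opening: 0.0184
finger_force: 61.4
```

```bash

python3 -m inch '[0,0,0,0,0,2,10,0,0,0,0,0,4,10,0,0,0,0,0,4,10,0,0,0,0,0,4,10,0,0,0,0,0,2.2,10]'
python3 -m inch '[0,0,-0.1163,-0.235,-3.42,0,10,0,0,-0.1163,-0.235,-3.42,0,10,0,0,-0.1163,-0.235,-3.42,0,10,0,0,-0.1163,-0.235,-3.42,0,10,0,0,-0.1163,-0.235,-3.42,0,10]'
python3 -m inch '[0,0,-0.1163,-0.235,-3.42,0,10,0,0,-0.1163,-0.235,-3.42,0,10,0,0,-0.1163,-0.235,-3.42,0,10,0,0,-0.1163,-0.235,-3.42,0,10,0,0,-0.1163,-0.235,-3.42,0,10]'
python3 -m inch '[0,0,0,0,0,-2,10,0,0,0,0,0,-2,10,0,0,0,0,0,0,10,0,0,0,0,0,0,10,0,0,0,0,0,0,10]'
python3 - <<'E'
from h import *
s=get_state();q=s["orientation"];print(s["position"],2*np.arctan2(q[1],q[0]))
c=capture("wrist");cv2.imwrite("pics/w2.png",c["color"])
print(proj(c,[(.504-.0315*-.0,-.0173,.073)]))
E
```

```text
time_s: 5.95
position: [0.529, 0.3279, 0.2441]
orientation: [0.218, 0.976, 0.002, 0.002]
ft_force: [0.6, 0.4, -2.3]
opening: 0.0185
finger_force: 61.3
time_s: 6.45
position: [0.5154, 0.1549, 0.24]
orientation: [0.491, 0.871, 0.0, 0.0]
ft_force: [0.9, 0.5, -1.5]
opening: 0.0182
finger_force: 61.3
time_s: 6.95
position: [0.5037, -0.0161, 0.24]
orientation: [0.72, 0.694, 0.0, 0.0]
ft_force: [0.7, -0.2, -1.6]
opening: 0.0188
finger_force: 61.3
time_s: 7.45
position: [0.5048, -0.0147, 0.201]
orientation: [0.718, 0.696, 0.001, 0.001]
ft_force: [-0.1, 0.9, -1.7]
opening: 0.0182
finger_force: 61.2
[ 0.50479787 -0.014684    0.20101212] 1.5392628787016593
[[312.38369364 262.16269182]]
```

View pics/w2.png

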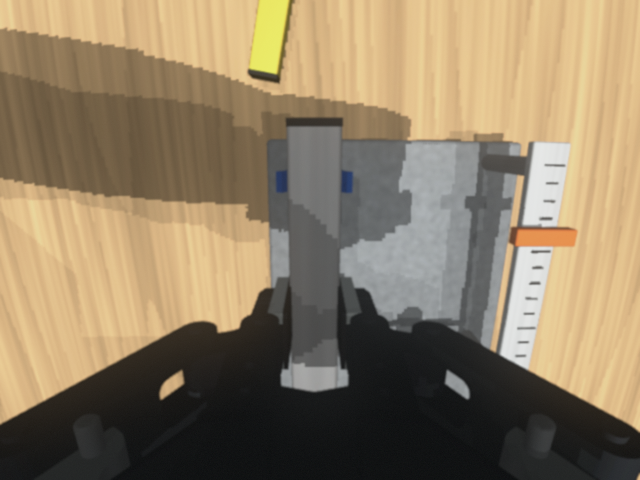

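The far saddle's cheeks span columns 276–353 at row 181, to either side of the held tube (289–341). The orange mark's top is at (543,234).

```bash
python3 - <<'E'
from h import *
c=capture("wrist")
p=onplane(c,[(276,182),(353,182)],.073);print("saddle far",p,p.mean(0))
q=(.5763,-.1046,-.0315);C,S=np.cos(q[2]),np.sin(q[2])
w=lambda x,y,z:(q[0]+C*x-S*y,q[1]+S*x+C*y,z)
print("expected",w(-.075,.130,.073),w(-.075,.130,.073))
t=onplane(c,[(289.5,181),(341,181),(287,125),(342,125)],.143);print("tube",t,t[:2].mean(0),t[2:].mean(0))
m=onplane(c,[(511,232),(576,231)],.09)
for d in m[:,:2]-q[:2]:print("mark g",C*d[0]+S*d[1],-S*d[0]+C*d[1])
r=onplane(c,[(531,142),(571,143)],.082)
for d in r[:,:2]-q[:2]:print("rail end g",C*d[0]+S*d[1],-S*d[0]+C*d[1])
b=onplane(c,[(267,141)],.012)
for d in b[:,:2]-q[:2]:print("base corner g(-.11,.155)",C*d[0]+S*d[1],-S*d[0]+C*d[1])
E
```

```text
saddle far [[0.48519709 0.03120378 0.073     ]
 [0.52881006 0.02979871 0.073     ]] [0.50700357 0.03050125 0.073     ]
expected (np.float64(0.5054315291213239), np.float64(0.027697618403802846), 0.073) (np.float64(0.5054315291213239), np.float64(0.027697618403802846), 0.073)
tube [[0.4978786  0.03836228 0.143     ]
 [0.51668908 0.03775722 0.143     ]
 [0.49794604 0.05804395 0.143     ]
 [0.51732234 0.05742663 0.143     ]] [0.50728384 0.03805975 0.143     ] [0.50763419 0.05773529 0.143     ]
mark g 0.03427072030213726 0.10785666401369008
mark g 0.07251124430265858 0.10845237994048908
rail end g 0.043461483658044316 0.15601017001036296
rail end g 0.06675497130261351 0.1560657817851341
base corner g(-.11,.155) -0.10761360128563165 0.15612388241462555
```

```bash

python3 -m inch '[0,0,0,0,0,-1.5,10,0,0,0,0,0,-1.5,10,0,0,0,0,0,-1,10,0,0,0,0,0,-0.5,10,0,0,0,0,0,-0.5,10]'
python3 -m inch '[0,0,0,0,0,-0.5,10,0,0,0,0,0,-0.5,10,0,0,0,0,0,-0.3,10,0,0,0,0,0,-0.3,10,0,0,0,0,0,0,10]'
```

```text
time_s: 8.05
position: [0.5044, -0.0147, 0.15]
orientation: [0.718, 0.696, 0.0, 0.0]
ft_force: [0.7, -0.7, -2.2]
opening: 0.0185
finger_force: 61.3
time_s: 8.55
position: [0.5038, -0.0148, 0.1336]
orientation: [0.718, 0.696, -0.0, -0.0]
ft_force: [0.5, -0.3, -1.5]
opening: 0.0183
finger_force: 61.3
```

```bash

python3 -m inch '[0,0,0,0,0,-0.1,10,0,0,0,0,0,0,10,0,0,0,0,0,0,10,0,0,0,0,0,0,10,0,0,0,0,0,0,10]'
python3 - <<'E'
from h import *
c=capture("scene");p=proj(c,[(.504,-.017,.06)])[0].astype(int);print(p)
im=c["color"][p[1]-60:p[1]+50,p[0]-60:p[0]+60];cv2.imwrite("pics/s2.png",cv2.resize(im,None,fx=5,fy=5,interpolation=cv2.INTER_CUBIC))
E
```

```text
time_s: 9.05
position: [0.5042, -0.0148, 0.133]
orientation: [0.718, 0.696, 0.0, 0.0]
ft_force: [0.6, -1.3, -1.6]
opening: 0.0184
finger_force: 61.3
[326 255]
```

View pics/s2.png

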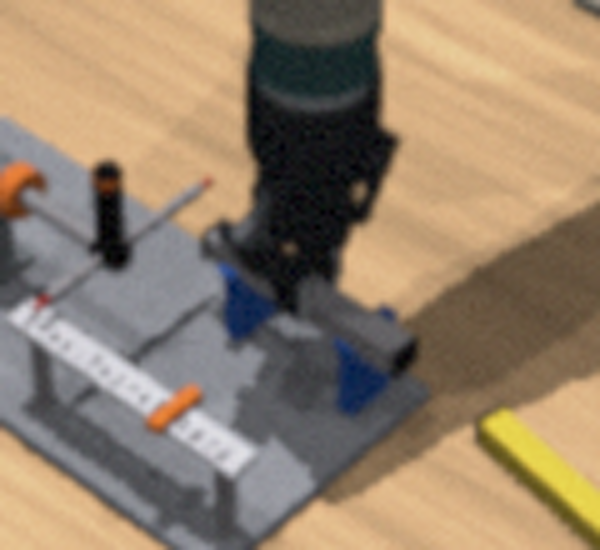

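The tube sits down between the blue cheeks of both saddles. I'll lower it 1 mm more and release slowly.

```bash

python3 -m inch '[0,0,0,0,0,-0.1,10,0,0,0,0,0,-0.05,10,0,0,0,0,0,0,10,0,0,0,0,0,0,10,0,0,0,0,0,0,10]'
python3 -m inch '[0,0,0,0,0,0,28,0,0,0,0,0,0,34,0,0,0,0,0,0,40,0,0,0,0,0,0,45,0,0,0,0,0,0,45]'
```

```text
time_s: 9.6
position: [0.5043, -0.0148, 0.1326]
orientation: [0.718, 0.696, 0.0, 0.0]
ft_force: [-3.5, 1.4, 6.2]
opening: 0.0186
finger_force: 62.4
time_s: 10.1
position: [0.5041, -0.0148, 0.1313]
orientation: [0.718, 0.696, -0.0, -0.0]
ft_force: [0.8, 0.1, -0.2]
opening: 0.0382
finger_force: 0.0
```

```bash

python3 -m inch '[0,0,0,0,0,1,45,0,0,0,0,0,2.5,45,0,0,0,0,0,3,45,0,0,0,0,0,3,45,0,0,0,0,0,3,45]'
python3 -m inch '[0,0,0.131,0.6,-0.75,0,60,0,0,0.131,0.6,-0.75,0,60,0,0,0.131,0.6,-0.75,0,60,0,0,0.131,0.6,-0.75,0,60,0,0,0.131,0.6,-0.75,0,60]'
python3 -m inch '[0,0,0.131,0.6,-0.75,0,60,0,0,0.131,0.6,-0.75,0,60,0,0,0.131,0.6,-0.75,0,60,0,0,0.131,0.6,-0.75,0,60,0,0,0.131,0.6,-0.75,0,60]'
python3 -m inch '[0,0,0.131,0.6,-0.75,0,60,0,0,0.131,0.6,-0.75,0,60,0,0,0,0,0,0,60,0,0,0,0,0,0,60,0,0,0,0,0,0,60]'
python3 - <<'E'
from h import *
c=capture("wrist");cv2.imwrite("pics/w3.png",c["color"])
print(proj(c,[(.5763,-.1046,.164)]),get_state()["joints"])
E
```

```text
time_s: 10.6
position: [0.504, -0.0148, 0.2583]
orientation: [0.718, 0.696, 0.0, 0.0]
ft_force: [0.2, 0.0, -0.1]
opening: 0.0384
finger_force: 0.0
time_s: 11.1
position: [0.5344, -0.0526, 0.2573]
orientation: [0.454, 0.891, 0.0, 0.0]
ft_force: [0.3, -0.2, -0.1]
opening: 0.0515
finger_force: 0.0
time_s: 11.6
position: [0.5643, -0.0901, 0.2572]
orientation: [0.143, 0.99, -0.0, 0.0]
ft_force: [0.3, -0.4, 0.1]
opening: 0.051
finger_force: 0.0
time_s: 12.1
position: [0.5757, -0.1045, 0.2566]
orientation: [0.016, 1.0, 0.0, -0.0]
ft_force: [0.0, 0.7, 0.6]
opening: 0.0511
finger_force: 0.0
[[313.48059941 281.01083768]] [-2.89907532e-01  2.35162947e-01 -1.82102849e-01  1.15374525e+00
  6.23511593e-05 -2.57978790e-01]
```

View pics/w3.png

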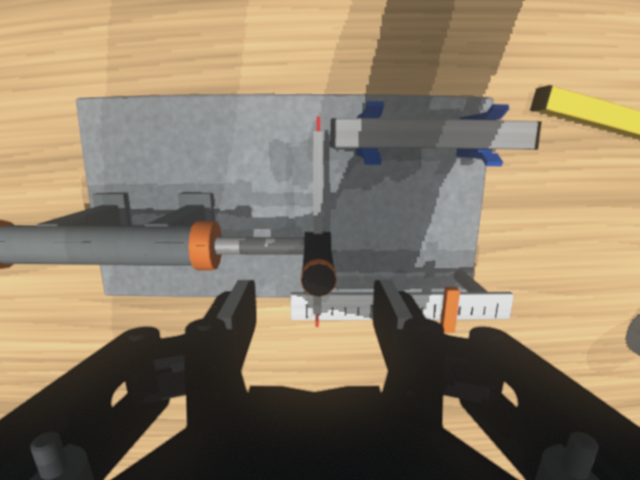

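The tube is seated, its ends at 331 and 540 with the saddles at 371 and 490. The knob's top is at (319,277), the pointer tip at (318,322) and the mark at (451,310). Now the pull distance.

```bash
python3 - <<'E'
from h import *
c=capture("wrist");im=c["color"]
print("knob",onplane(c,[(319,277)],.164))
hsv=cv2.cvtColor(im,cv2.COLOR_BGR2HSV)
m=cv2.inRange(hsv,(5,170,100),(20,255,255));m[:, :400]=0;m[:280]=0
ys,xs=np.nonzero(m);print(xs.min(),xs.max(),ys.min(),ys.max())
for r in(292,300,310,320,328):
    x=np.nonzero(m[r])[0];print(r,x.min(),x.max(),im[r,440:462].tolist()[::3] if r==310 else "")
r=cv2.inRange(hsv,(0,150,80),(4,255,255))|cv2.inRange(hsv,(172,150,80),(180,255,255));r[:300]=0
ys,xs=np.nonzero(r);k=(xs>300)&(xs<335);print("red",xs[k].mean(),ys[k].min(),ys[k].max())
u=xs[k].mean()
a=onplane(c,[(u,318)],.1)[0];yd=np.array([.0315,.9995])
for u2 in(443.5,458.5,451):
    b=onplane(c,[(u2,308)],.09)[0];print(u2,(b-a)[:2]@yd)
E
```

```text
knob [[ 0.5742216  -0.10174151  0.164     ]]
443 458 290 331
292 447 458 
300 446 456 
310 445 455 [[192, 193, 193], [45, 66, 103], [68, 129, 221], [71, 138, 225], [71, 137, 225], [71, 136, 225], [96, 113, 146], [200, 202, 199]]
320 443 454 
328 444 453 
red 316.55555555555554 321 325
443.5 0.09570809721281115
458.5 0.10726580585228061
451 0.10147643303846948
```

```bash

python3 -m inch '[0,0,0,-0.1,0.2,-2,60,0,0,0,0,0,-2,60,0,0,0,0,0,-1.3,60,0,0,0,0,0,-0.9,60,0,0,0,0,0,0,60]'
python3 -m inch '[0,0,0,0,0,0,30,0,0,0,0,0,0,10,0,0,0,0,0,0,10,0,0,0,0,0,0,10,0,0,0,0,0,0,10]' 60
python3 -m inch '[0,0,0,0,0,0,10,0,0,0,0,0,0,10,0,0,0,0,0,0,10,0,0,0,0,0,0,10,0,0,0,0,0,0,10]'
```

```text
time_s: 12.7
position: [0.5741, -0.1025, 0.193]
orientation: [0.015, 1.0, 0.0, -0.001]
ft_force: [-0.3, 0.5, -0.7]
opening: 0.051
finger_force: 0.0
time_s: 13.2
position: [0.5758, -0.1025, 0.1956]
orientation: [0.015, 1.0, 0.0, 0.001]
ft_force: [0.1, 3.8, 5.3]
opening: 0.0165
finger_force: 58.8
time_s: 13.7
position: [0.5758, -0.1024, 0.1956]
orientation: [0.015, 1.0, 0.0, 0.001]
ft_force: [0.8, 3.3, 5.3]
opening: 0.0166
finger_force: 58.8
```

```bash

python3 -m inch '[0,0,0,0.01,0.5,0,10,0,0,0,0.03,1,0,10,0,0,0,0.03,1,0,10,0,0,0,0.03,1,0,10,0,0,0,0.03,1,0,10]'
python3 -m inch '[0,0,0,0.03,1,0,10,0,0,0,0.03,1,0,10,0,0,0,0.03,1,0,10,0,0,0,0.03,1,0,10,0,0,0,0.03,0.8,0,10]'
python3 -m inch '[0,0,0,0,0,0,10,0,0,0,0,0,0,10,0,0,0,0,0,0,10,0,0,0,0,0,0,10,0,0,0,0,0,0,10]'
python3 - <<'E'
from h import *
w=capture("wrist")["color"];s=capture("scene");t=capture("top")
p=proj(s,[(.635,-.005,.09)])[0].astype(int);q=proj(t,[(.6,-.005,.09)])[0].astype(int);print(p,q)
a=cv2.resize(s["color"][p[1]-30:p[1]+30,p[0]-40:p[0]+40],(400,300),interpolation=cv2.INTER_CUBIC)
b=cv2.resize(t["color"][q[1]-30:q[1]+30,q[0]-40:q[0]+40],(400,300),interpolation=cv2.INTER_CUBIC)
o=np.vstack([np.hstack([a,b]),np.hstack([w[200:480,120:520],np.zeros((280,400,3),np.uint8)])])
cv2.imwrite("pics/pull1.png",o)
E
```

```text
time_s: 14.2
position: [0.5773, -0.0595, 0.1956]
orientation: [0.016, 1.0, -0.003, 0.001]
ft_force: [0.3, -6.1, 5.5]
opening: 0.0168
finger_force: 59.1
time_s: 14.7
position: [0.579, -0.0121, 0.1956]
orientation: [0.016, 1.0, -0.004, 0.001]
ft_force: [-0.2, -8.9, 5.1]
opening: 0.0166
finger_force: 59.3
time_s: 15.2
position: [0.579, -0.0124, 0.1956]
orientation: [0.016, 1.0, -0.003, 0.001]
ft_force: [-0.3, -8.4, 4.7]
opening: 0.0167
finger_force: 59.3
[299 275] [306 214]
```

View pics/pull1.png

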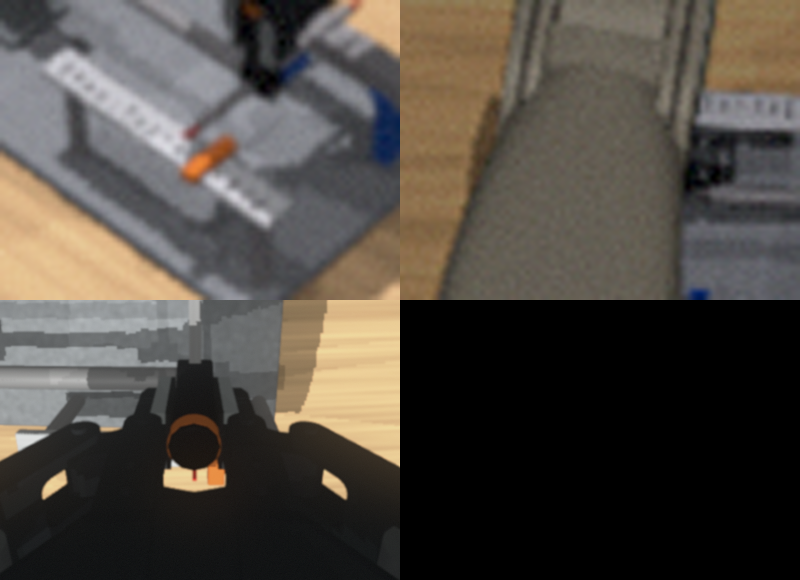

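The pointer is a bit short of the mark. In the wrist crop it is at column 195 and the mark's left edge at 207; in the scene crop it is at (190,132) against the mark at (209,158).

```bash
python3 - <<'E'
from h import *
w=capture("wrist");s=capture("scene");yd=np.array([.0315,.9995])
im=w["color"];print(im[472,310:350].tolist()[::1])
hsv=cv2.cvtColor(im,cv2.COLOR_BGR2HSV)
r=cv2.inRange(hsv,(0,150,80),(4,255,255))|cv2.inRange(hsv,(172,150,80),(180,255,255))
ys,xs=np.nonzero(r[360:400,300:330]);print("red",xs.mean()+300,ys.min()+360,ys.max()+360)
m=cv2.inRange(hsv,(5,170,100),(20,255,255))
for v in range(366,386,3):
    x=np.nonzero(m[v,318:360])[0]+318;print(v,x.min() if len(x) else None,x.max() if len(x) else None)
a=onplane(w,[(xs.mean()+300,378)],.1)[0]
for u in(326.5,346.5):print("edge",(onplane(w,[(u,376)],.09)[0]-a)[:2]@yd)
# scene
si=s["color"];h=cv2.cvtColor(si,cv2.COLOR_BGR2HSV)
m=cv2.inRange(h,(5,170,80),(20,255,255));m[:265]=0;m[:,:285]=0;m[295:]=0;m[:,320:]=0
ys,xs=np.nonzero(m);print("scene orange",xs.min(),xs.max(),ys.min(),ys.max(),xs.mean(),ys.mean())
r=cv2.inRange(h,(0,110,50),(5,255,255))|cv2.inRange(h,(170,110,50),(180,255,255))
ry,rx=np.nonzero(r[262:280,288:306]);print("red",list(zip(rx+288,ry+262)))
q=(.5763,-.1046);C,S=np.cos(-.0315),np.sin(-.0315)
W=lambda x,y,z:(q[0]+C*x-S*y,q[1]+S*x+C*y,z)
K=cv2.convexHull
for y in(.099,.102,.105):
    P=[W(.055+i*.018,y+j*.005,z) for i in(-1,1) for j in(-1,1) for z in(.082,.09)]
    img=np.zeros(m.shape,np.uint8);cv2.fillConvexPoly(img,cv2.convexHull(np.round(proj(s,P)*16).astype(np.int32)),255,shift=4)
    yy,xx=np.nonzero(img);print(y,"pred mark",xx.mean(),yy.mean())
for y in(.085,.09,.095):print(y,"pred ptr",proj(s,[W(.055,y,.1)]))
E
```

```text
[[18, 18, 17], [23, 22, 20], [19, 17, 16], [19, 20, 18], [21, 20, 19], [19, 18, 17], [21, 20, 18], [21, 19, 18], [19, 19, 19], [21, 18, 18], [19, 19, 17], [22, 21, 21], [19, 20, 17], [20, 20, 17], [19, 19, 17], [21, 21, 18], [23, 21, 21], [20, 19, 19], [18, 19, 17], [19, 18, 17], [22, 21, 18], [21, 20, 19], [21, 21, 19], [19, 19, 17], [21, 20, 20], [19, 18, 17], [19, 18, 18], [20, 19, 18], [19, 20, 19], [21, 20, 18], [20, 19, 17], [20, 20, 19], [20, 19, 18], [22, 20, 19], [18, 18, 17], [21, 20, 20], [20, 20, 18], [20, 18, 16], [20, 19, 17], [21, 20, 18]]
red 314.1666666666667 370 379
366 328 338
369 329 341
372 329 344
375 328 342
378 329 342
381 329 342
384 None None
edge 0.007212450153282799
edge 0.019050448577043036
scene orange 296 304 273 280 300.08 276.52
red []
0.099 pred mark 299.46478873239437 275.4788732394366
0.102 pred mark 300.0126582278481 276.36708860759495
0.105 pred mark 301.11842105263156 276.7631578947368
0.085 pred ptr [[295.62213315 269.64256318]]
0.09 pred ptr [[296.94632934 270.54349566]]
0.095 pred ptr [[298.27539107 271.447769  ]]
```

```bash

python3 -m inch '[0,0,0,0.01,0.4,0,10,0,0,0,0.01,0.4,0,10,0,0,0,0.01,0.3,0,10,0,0,0,0,0,0,10,0,0,0,0,0,0,10]'
python3 - <<'E'
from h import *
w=capture("wrist");im=w["color"];s=capture("scene");yd=np.array([.0315,.9995])
hsv=cv2.cvtColor(im,cv2.COLOR_BGR2HSV)
r=cv2.inRange(hsv,(0,150,80),(4,255,255))|cv2.inRange(hsv,(172,150,80),(180,255,255))
m=cv2.inRange(hsv,(5,170,100),(20,255,255))
for v in range(366,390,2):
    x=np.nonzero(m[v,290:360])[0]+290;k=np.nonzero(r[v,290:345])[0]+290;print(v,x[[0,-1]] if len(x) else None,k)
a=cv2.resize(im[350:400,280:360],(800,500),interpolation=cv2.INTER_NEAREST)[:300]
b=cv2.resize(s["color"][245:305,260:360],(800,480),interpolation=cv2.INTER_CUBIC)[80:380]
cv2.imwrite("pics/pull2.png",np.vstack([a,b]))
print(get_state()["position"])
E
```

```text
time_s: 15.95
position: [0.5794, -0.0016, 0.1956]
orientation: [0.016, 1.0, -0.004, 0.001]
ft_force: [-0.4, -8.8, 5.2]
opening: 0.0167
finger_force: 59.3
366 None []
368 [320 324] []
370 [311 324] [314]
372 [311 324] [314]
374 [311 324] [314]
376 [311 324] [314]
378 [311 324] [313 314 315]
380 [311 324] []
382 [311 324] []
384 None []
386 None []
388 None []
[ 0.57940112 -0.00161319  0.19563233]
```

View pics/pull2.png

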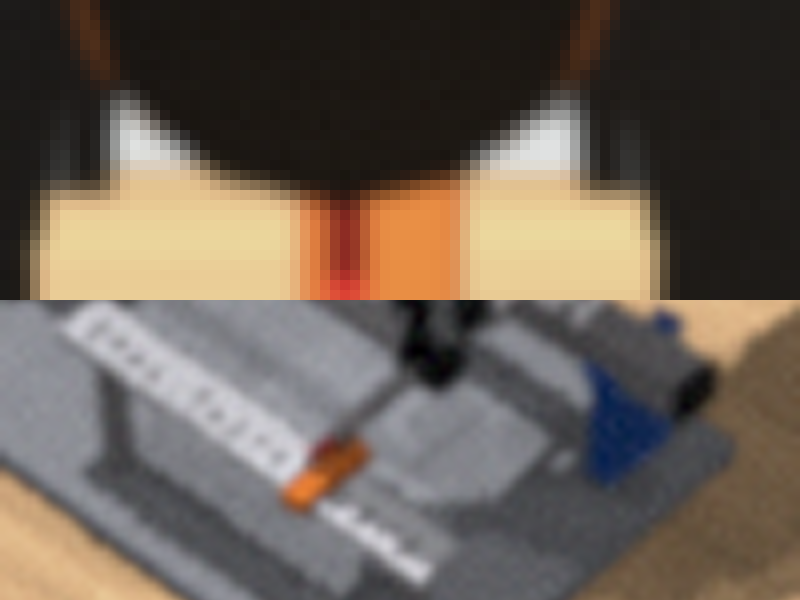

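The wrist crop shows the red tip at column 314.3 over the mark, which spans 310–326.5, so it is about 2.3 mm short.

```bash

python3 -m inch '[0,0,0,0.01,0.23,0,10,0,0,0,0,0,0,10,0,0,0,0,0,0,10,0,0,0,0,0,0,10,0,0,0,0,0,0,10]'
python3 - <<'E'
from h import *
w=capture("wrist");im=w["color"];yd=np.array([.0315,.9995])
g=im[372:378,295:335].astype(int).mean(0)
print([(295+i,*v.astype(int)) for i,v in enumerate(g)][8:36])
hsv=cv2.cvtColor(im,cv2.COLOR_BGR2HSV)
r=cv2.inRange(hsv,(0,150,80),(4,255,255))|cv2.inRange(hsv,(172,150,80),(180,255,255))
ys,xs=np.nonzero(r[366:384,295:335]);print("red",xs.mean()+295,set(ys+366))
m=cv2.inRange(hsv,(3,120,70),(20,255,255))[378:382,290:345];xx=np.nonzero(m)[1]+290
print(xx.min(),xx.max())
a=onplane(w,[(xs.mean()+295,378)],.1)[0]
print([(onplane(w,[(u,378)],.09)[0]-a)[:2]@yd for u in(xx.min()-.5,xx.max()+.5)])
E
```

```text
time_s: 16.55
position: [0.5795, 0.0006, 0.1956]
orientation: [0.017, 1.0, -0.004, 0.001]
ft_force: [-0.0, -8.5, 5.5]
opening: 0.0163
finger_force: 59.4
[(303, np.int64(153), np.int64(209), np.int64(234)), (304, np.int64(148), np.int64(204), np.int64(231)), (305, np.int64(127), np.int64(180), np.int64(223)), (306, np.int64(90), np.int64(147), np.int64(219)), (307, np.int64(68), np.int64(135), np.int64(226)), (308, np.int64(67), np.int64(140), np.int64(232)), (309, np.int64(68), np.int64(142), np.int64(232)), (310, np.int64(67), np.int64(139), np.int64(231)), (311, np.int64(62), np.int64(127), np.int64(223)), (312, np.int64(52), np.int64(99), np.int64(194)), (313, np.int64(40), np.int64(63), np.int64(160)), (314, np.int64(35), np.int64(43), np.int64(146)), (315, np.int64(40), np.int64(58), np.int64(157)), (316, np.int64(50), np.int64(92), np.int64(188)), (317, np.int64(61), np.int64(123), np.int64(221)), (318, np.int64(66), np.int64(138), np.int64(230)), (319, np.int64(68), np.int64(142), np.int64(232)), (320, np.int64(67), np.int64(140), np.int64(230)), (321, np.int64(76), np.int64(141), np.int64(225)), (322, np.int64(104), np.int64(158), np.int64(220)), (323, np.int64(134), np.int64(187), np.int64(224)), (324, np.int64(150), np.int64(205), np.int64(231)), (325, np.int64(153), np.int64(210), np.int64(234)), (326, np.int64(154), np.int64(211), np.int64(234)), (327, np.int64(153), np.int64(210), np.int64(234)), (328, np.int64(154), np.int64(210), np.int64(234)), (329, np.int64(154), np.int64(211), np.int64(234)), (330, np.int64(154), np.int64(210), np.int64(234))]
red 314.06666666666666 {np.int64(370), np.int64(371), np.int64(372), np.int64(373), np.int64(374), np.int64(375), np.int64(376), np.int64(377), np.int64(378), np.int64(379)}
306 322
[np.float64(-0.005187467722426388), np.float64(0.0048995816412587155)]
```

The tip is centred on the mark (edges at −5.2 and +4.9 mm), and the last picture still shows the tube seated. Handing in.

```bash
python3 -c "
from rig import *
print(sign_off())"
```

```text
the job is handed in; nothing more can be done
None
```

I laid the steel tube in both saddles and released it, then pulled the pointer to the orange mark (within about 0.2 mm by the wrist camera). I handed in at about 17 s, still gripping the knob.

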